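# Turn the stiff leaf of a recipe file and hold it open

## Robot

A 6-joint arm with a two-finger parallel gripper is mounted at the origin on a cart in front of the work surface, level with it; the furniture and walls round the work are solid. World frame = base frame: x ahead of the robot, y to its left, z up, the work surface at z = 0. Lengths are in m, angles in rad, forces in N, time in s.
With the tool pointing down it reaches from about 0.25 to 0.775 m from the base axis. Payload 8.9 kg.
Tool frame: the origin (TCP) lies on the mounting face of the last link; the fingertips stand 173 mm ahead of it and the grasp point (between the pads) lies 155 mm ahead of it; z points along the fingers, y is the line along which they close (so a half turn about z gives the same grasp; the last joint's range is limited). The gripper opens to 85 mm and grips with 20 to 120 N. Pads are 22 mm wide; open, the fingers measure 114 mm over their backs; the gripper's body (76 mm by 85 mm) begins 54 mm behind the grasp point. The pads swing forward as they close: fully open they stand 13 mm farther back than shut.
Start: joints at [1.014, 0.291, -0.153, 1.127, 0, 1.431], TCP at [0.213, 0.48, 0.405] pointing down, gripper open.
Joint ranges: [-2.52, 2.52], [-0.91, 1.74], [-1.3, 1.37], [-1.96, 2.02], [-1.52, 1.47], [-3.14, 3.14]. Speed limits (rad/s): [2.22, 2.22, 2.79, 3.14, 3.14, 3.14].

## Interface

Orientations are given as a unit quaternion [x, y, z, w].
In Python, from workcell import robot gives the robot as it stands.
- The arm moves only by the tool drive_tool, never from a script. Its argument "commands" is a list of rows, each an object with "translation": the shift along the tool's x, y, z in parts of the range, where 1.0 means 0.5 m, a list of three; "roll": the turn about the tool's z in shares of 180 degrees (1.0 is 180 degrees); "hand": the opening, from -1 (shut) to 1 (fully open). In form: [{"translation": [dx, dy, dz], "roll": roll, "hand": hand}, ...]. A call has 1 to 10 rows; each row is the pose to reach, as a shift and turn from the pose commanded when the call began, along the tool's axes at that moment; what a row does not reach only later rows make up. A row lasts 1/12 s, in which the tool goes at most 41.7 mm and 7.16 degrees, less where a joint would pass 70% of its speed; a pose out of reach is approached as far as the arm can. Shift and turn numbers lie between -1 and 1, and a call with a number outside is refused. A call with a gripper value outside its range is refused whole. The fingers move at their own pace and stop on an object; "force" is the grip in N (left out, the last holds). Time passes only in rows, so rows that repeat a pose let the fingers close. It gives the time, the measured TCP pose, the force, the opening and the grip force at its end, in the units of the state.
- robot.sense(): the state, without advancing time (a new reading comes with each control period).
- robot.capture(name): name is "side" or "top"; returns a dict with "frame" (480x640x3 uint8, red, green, blue), "fx", "fy", "cx", "cy" (pixels), "R" (3x3) and "t" (3): a world point X has camera coordinates R X + t. Camera axes: x right, y down, z forward; pixel columns grow to the right and rows downward; lengths in m; the calibration is good to about 2 mm. A picture is of the moment at which its call begins. There is no depth.
- robot.hand_in(): hands the job in; it is judged then, once.
Trained networks look in a picture, given as the dict that the camera call returned (one of the last four; its "shot" number tells which), for a name from the list of things; names that differ only in an ending like _2 or _b are one class to them, and where a whole thing is asked for, a point or a joint stands for the part that bears it (a point fixed in the world has none). Each returns a list of dicts, best first, with "score" (0 to 1); they miss things now and then, are a little off and sometimes report something else, mostly with a low value. They report only what shows in the picture. A call takes as long as a camera call.
- robot.search_frame(picture, target): "location" ([row, column] in pixels, amid what is visible of it).
The state is a dict: "t": time; "joints": joint angles; "joint_velocities": joint speeds; "joint_efforts": joint torques, N m; "position": TCP position; "orientation": TCP orientation; "force": force on the tool from outside, world axes, zero at the start; "moment": the same for the moment, N m; "opening": finger opening in m; "finger_force": force on a finger pad.
Only numpy, scipy, OpenCV 4.12 (cv2) and the standard library are available. Lean on these libraries where they do the work, as an engineer would, in place of code of your own. Each camera call takes 0.05 s, during which the arm holds its last target. There are 200 camera calls.

## Task

Turn the recipe file to its next page. Swing the right-hand page holder off the leaf until it lies along the front edge of the board, turn the stiff leaf over the rings so that it lies flat on the left-hand stack, then swing the left-hand page holder in over the leaf so that it points straight in along the rings. Only push with the fingertips or the outside of the fingers: do not pinch the leaf or the holders' tabs, do not fling the leaf over, and leave the things standing around where they are.

Things in the scene. Friction and masses are not known exactly. Their poses are not given: they have to be found in the camera images.
- recipe_file: Open recipe file, fixed to the worktop: wooden board, 12 mm thick, x -153 to 109, y -182 to 182 mm; steel rings along its x axis, up to z = 68 mm within 16 mm of it; a stack of sheets either side, x -97 to 97, 15 to 143 mm out from the rings, top at z = 48 mm. Origin on the worktop under the middle of the rings; x away from the reader, y to the reader's left, z up.
- leaf (a joint): Angle of the leaf about the ring axis: 0 = flat on the right-hand (-y) stack, 1.571 = upright, 3.142 = flat on the left-hand (+y) stack (stops at both ends). It fits the rings snugly and stays at any angle it is left at; about 2 N at its fore-edge moves it; 70 to 140 g. A page holder above it blocks it.
- leaf_hinge (a point): Point on the ring axis, in the middle of the leaf's length, 52 mm above the worktop (fixed to recipe_file, same axes).
- leaf_edge (a point): Middle of the leaf's fore-edge. The leaf is a rigid board, dark green rim, cream faces with a picture of a dish; 6 mm thick (3 mm either side of the ring axis), 200 mm along the rings, from 8 to 165 mm out from the axis. The edge overhangs the stack by 22 mm, 37 mm above the board: fingers tilted about 45 degrees, pointing down towards the rings, can come under it from outside and push it up.
- holder_right (a joint): Right-hand page holder about its upright pivot: 0 = pointing along +x of recipe_file over the leaf; grows as it swings outward (to -y); 1.571 = along -y; stops at 0 and 1.70. Clear of the leaf over 1.25. Round steel arm, 8 mm thick, reaching 72 mm from the pivot, 2 mm above a leaf that lies flat; finger tab at its end. Stays where it is left; 1 N at the tab moves it.
- holder_left (a joint): Left-hand page holder about its upright pivot: 0 = pointing along +x of recipe_file over the left stack; grows as it swings outward (to +y); 1.571 = along +y; stops at 0 and 1.70. Round steel arm, 8 mm thick, reaching 72 mm from the pivot, 2 mm above a leaf that lies flat; finger tab at its end. Stays where it is left; 1 N at the tab moves it.
- holder_right_tab (a point): Centre of the right-hand holder's finger tab: upright black plate 26 mm long along the arm, 6 mm thick, 21 mm high (z 64 to 85 mm), its centre 56 mm from the pivot.
- holder_left_tab (a point): Centre of the left-hand holder's finger tab: same plate, 26 x 6 x 21 mm, z 64 to 85 mm, 56 mm from the pivot.
- holder_right_pivot (a point): On the pivot axis of the right-hand holder, at the height of the tab's centre (75 mm); at x -125, y -85 mm of recipe_file. Its post is 17 mm across, with the top of the hub at 68 mm.
- holder_left_pivot (a point): On the pivot axis of the left-hand holder, same heights; at x -125, y +85 mm of recipe_file.
- timer: White wind-up kitchen timer, 67 mm across, 56 mm high, loose, near the file; origin under its centre.
- spice_jar: Spice jar with a red cap, 45 mm across, 106 mm high, loose, near the file; origin under its centre.
- salt_shaker: Glass salt shaker, 44 mm across, 90 mm high, loose, near the file; origin under its centre.
- pinch_bowl: Small speckled white bowl, 60 mm across, 32 mm high, loose, at the file's front right; origin under its centre.

How it is judged:
By the outcome, as a careful person would: the job done as asked, in the order asked, and still so for the second after the job is handed in, with the robot touching nothing.
It also fails if it takes over 72 s, if anything falls off the work surface, if the arm or the gripper's body presses on something with over 40 N, if the wrist force passes 120 N, or if a joint passes its speed limit or range.

## Working session

There is one attempt and no reset: what is moved stays moved. The work goes in short steps, Python scripts to look and compute and a tool call to move; the robot and the scene stay as the last step left them, time stands still between calls to the robot, and variables do not carry over. Pictures are saved under pics/ and viewed, at most 11 in all, crops included, and the job is handed in when it is done.

Besides the shell and the picture viewer there is one more tool, called as name(argument=value, ...) on one line, values as JSON. drive_tool: Moves the arm, as the interface text tells. Its arguments: {"type":"object","properties":{"commands":{"type":"array"},"force":{"type":"number"}},"required":["commands"]}

```bash
mkdir -p pics; ls
cat > h.py <<'E'
import numpy as np, cv2
from scipy.spatial.transform import Rotation as Ro
from workcell import robot
E
python3 - <<'E'
from h import *
import json
s=robot.sense(); print({k:np.round(v,3).tolist() for k,v in s.items()})
for n in("top","side"):
    c=robot.capture(n); cv2.imwrite(f"pics/{n}0.png",c["frame"][:,:,::-1])
    print(n,[round(float(c[k]),1) for k in("fx","fy","cx","cy")],np.round(c["R"],3).tolist(),np.round(c["t"],3).tolist())
    for o in("recipe_file","leaf_edge","leaf_hinge","holder_right_tab","holder_left_tab","holder_right_pivot","holder_left_pivot","timer","spice_jar","salt_shaker","pinch_bowl"):
        print(o,[(np.round(d["location"]).tolist(),round(d["score"],2)) for d in robot.search_frame(c,o)[:2]])
E
```

```text
pics
{'t': 0.0, 'joints': [1.014, 0.291, -0.154, 1.127, -0.0, 1.431], 'joint_velocities': [0.001, 0.001, -0.002, -0.001, 0.0, -0.001], 'joint_efforts': [-0.004, -53.715, 33.137, 0.016, -0.0, 0.0], 'position': [0.213, 0.48, 0.404], 'orientation': [0.207, 0.978, -0.001, -0.0], 'force': [-0.378, -0.339, -0.114], 'moment': [-0.036, -0.047, 0.006], 'finger_force': 0.0, 'opening': 0.086}
top [583.8, 583.8, 314.6, 242.4] [[0.02, -0.999, 0.027], [-0.988, -0.024, -0.15], [0.151, -0.023, -0.988]] [0.08, 0.592, 1.189]
recipe_file [([258.0, 291.0], 0.67)]
leaf_edge [([244.0, 331.0], 0.78), ([294.0, 339.0], 0.72)]
leaf_hinge [([257.0, 293.0], 0.79)]
holder_right_tab [([291.0, 337.0], 0.56)]
holder_left_tab [([305.0, 238.0], 0.64)]
holder_right_pivot [([256.0, 288.0], 0.67)]
holder_left_pivot [([258.0, 293.0], 0.78)]
timer [([178.0, 259.0], 0.65), ([292.0, 341.0], 0.5)]
spice_jar [([298.0, 168.0], 0.88)]
salt_shaker [([268.0, 174.0], 0.68)]
pinch_bowl [([306.0, 410.0], 0.72)]
side [620.7, 620.7, 319.6, 230.2] [[-0.901, -0.433, 0.023], [-0.169, 0.303, -0.938], [0.399, -0.849, -0.346]] [0.577, 0.156, 1.186]
recipe_file [([271.0, 329.0], 0.97)]
leaf_edge [([240.0, 330.0], 0.91)]
leaf_hinge [([272.0, 327.0], 0.95), ([284.0, 352.0], 0.29)]
holder_right_tab [([240.0, 371.0], 0.69)]
holder_left_tab [([273.0, 326.0], 0.66), ([284.0, 352.0], 0.54)]
holder_right_pivot [([272.0, 325.0], 0.7)]
holder_left_pivot [([270.0, 323.0], 0.75)]
timer [([266.0, 232.0], 0.93), ([271.0, 327.0], 0.69)]
spice_jar [([318.0, 314.0], 0.95)]
salt_shaker [([238.0, 327.0], 0.65), ([316.0, 279.0], 0.56)]
pinch_bowl [([241.0, 404.0], 0.93), ([314.0, 278.0], 0.75)]
```

Run:
```python
import cv2
a=cv2.imread("pics/top0.png");cv2.imwrite("pics/top0c.png",cv2.resize(a[140:365,130:430],(800,600),interpolation=cv2.INTER_CUBIC))
a=cv2.imread("pics/side0.png");cv2.imwrite("pics/side0c.png",cv2.resize(a[185:365,200:440],(800,600),interpolation=cv2.INTER_CUBIC))
```

```text
(no output)
```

View pics/top0c.png

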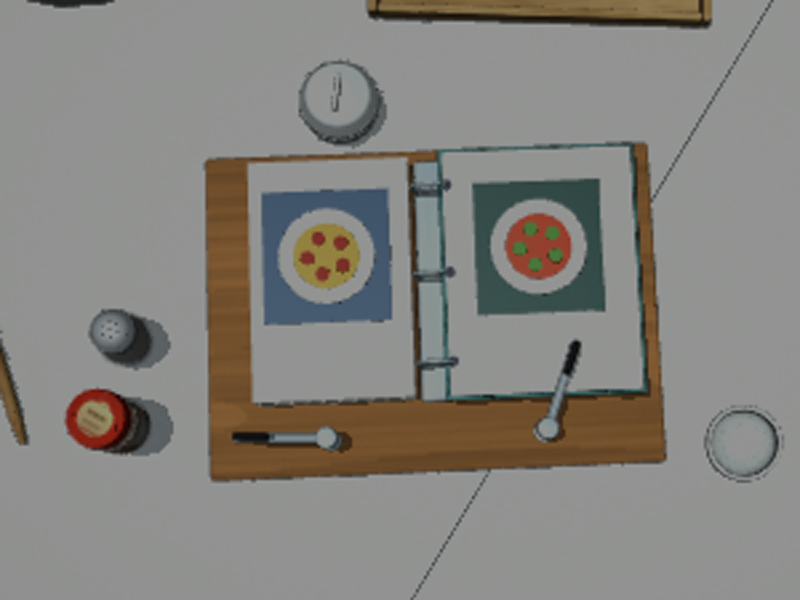

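View pics/side0c.png

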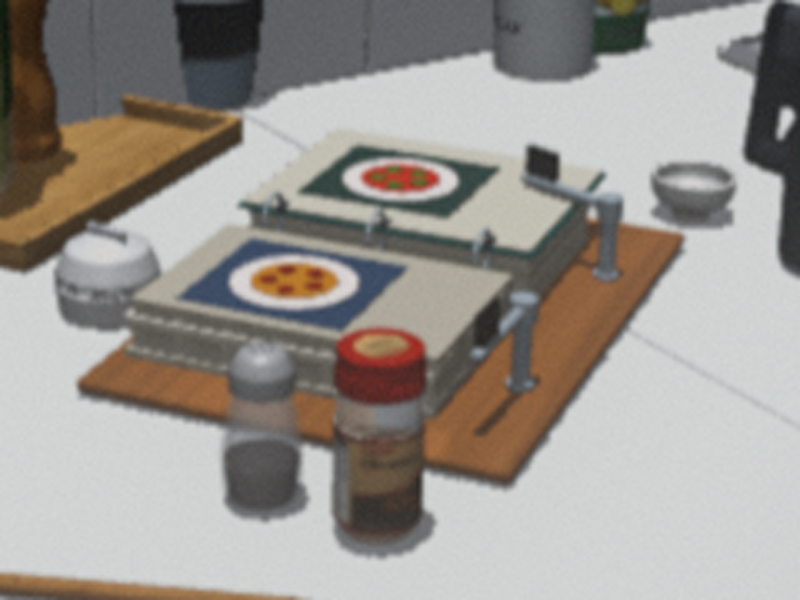

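The top crop shows the file's board with corners at crop px (207,160), (646,144), (665,461) and (212,480). The leaf lies flat on the right. The right holder's pivot is at (547,429) with its tab at (570,358), and the left holder points left with its pivot at (327,438). The side view agrees: jar and shaker on the left, bowl at front right, timer beyond.

```bash
cat >> h.py <<'E'
def px(c,X):
    p=np.asarray(X)@np.array(c["R"]).T+np.array(c["t"]); return np.c_[c["fx"]*p[:,0]/p[:,2]+c["cx"],c["fy"]*p[:,1]/p[:,2]+c["cy"]]
E
python3 - <<'E'
from h import *
from scipy.optimize import least_squares
c=robot.capture("top"); d=robot.capture("side")
s=800/300
T=[(207,160,109,182,12),(646,144,109,-182,12),(665,461,-153,-182,12),(212,480,-153,182,12),
(440,151,100,-8,55),(633,144,100,-165,55),(648,392,-100,-165,55),(547,429,-125,-85,68),(327,438,-125,85,68)]
S=[(610,198,-125,-85,68),(524,298,-125,85,68),(607,176,-100,-165,55),(540,254,-100,-8,55),(242,207,100,-8,55),(683,236,-153,-182,12),(510,480,-153,182,12)]
T=np.array(T,float);S=np.array(S,float)
pt=T[:,:2]/s+[130,140]; ps=S[:,:2]*.3+[200,185]
def W(p,L): return np.c_[Ro.from_euler('z',p[2]).apply(np.c_[L[:,2:4]/1e3,L[:,4]*0])[:,:2]+p[:2],L[:,4]/1e3]
f=lambda p:np.r_[px(c,W(p,T))-pt,px(d,W(p,S))-ps].ravel()
r=least_squares(f,[.5,0,0],loss='soft_l1'); print(r.x,np.round(f(r.x).reshape(-1,2),1).tolist())
ft=lambda p:(px(c,W(p,T))-pt).ravel(); print(least_squares(ft,[.5,0,0]).x)
p=r.x
def ray(c,uv,z,p):
    R=np.array(c["R"]);o=-R.T@np.array(c["t"]);v=R.T@np.r_[(np.array(uv)-[c["cx"],c["cy"]])/[c["fx"],c["fy"]],1]
    X=o+v*(z-o[2])/v[2]; return X[:2],(Ro.from_euler('z',-p[2]).apply(np.r_[X[:2]-p[:2],0])[:2]*1e3).round(1)
for n,u,z in(("Rtab",(570,358),.085),("Ltab",(250,437),.085),("timer",(338,95),.056),("jar",(98,418),.106),("salt",(113,330),.09),("bowl",(743,443),.032)):
    print(n,ray(c,np.array(u)/s+[130,140],z,p))
E
```

```text
[0.58664101 0.14218772 0.06036269] [[-1.2, -0.9], [0.5, -0.4], [0.0, 0.5], [-1.5, 0.2], [-1.4, -0.9], [0.1, -0.7], [-0.4, 0.4], [-0.1, -0.2], [-1.1, -0.4], [1.4, -1.0], [1.0, -0.8], [1.4, -2.6], [-0.9, -1.1], [-0.6, -2.7], [2.3, -1.5], [1.0, -2.5]]
[0.58606168 0.14106349 0.06240726]
Rtab (array([0.51976563, 0.03405031]), array([ -73.3, -103.9]))
Ltab (array([0.45480007, 0.27355198]), array([-123.7,  139.1]))
timer (array([0.72823383, 0.21942573]), array([146. ,  68.6]))
jar (array([0.46537791, 0.38286252]), array([-106.5,  247.6]))
salt (array([0.53246095, 0.37911126]), array([-39.8, 239.8]))
bowl (array([ 0.46081071, -0.1076005 ]), array([-140.7, -241.7]))
```

```bash
cat >> h.py <<'E'
P=np.array([.5864,.1417,.0615])
RF=Ro.from_euler('z',P[2])
def cur():  # tip in file frame (mm), yaw of tool y in file frame (deg)
    s=robot.sense(); R=Ro.from_quat(s["orientation"]); tip=np.array(s["position"])+R.apply([0,0,.173])
    q=RF.inv().apply(tip-np.r_[P[:2],0])*1e3; y=RF.inv().apply(R.apply([0,1,0]))
    return q,np.degrees(np.arctan2(y[1],y[0])),s,R
def plan(tg):
    q,yaw,s,R=cur()
    print("t %.2f tip"%s["t"],q.round(1),"yaw %.1f"%yaw,"F(file)",RF.inv().apply(s["force"]).round(2),"q",np.round(s["joints"],2))
    for t in tg:
        w=RF.apply((np.array(t[:3])-q)/1e3); d=R.inv().apply(w)
        print([round(float(v),4) for v in d],"roll %.1f"%(-((t[3]-yaw+180)%360-180)))
def hr(phi,r=56,D=14,z=68,side=-1): # finger centre for holder; side -1 right,+1 left
    n=np.array([-np.sin(phi),side*np.cos(phi)]); d=np.array([np.cos(phi),side*np.sin(phi)])
    return np.array([-125,side*85.])+r*d,n
E
python3 - <<'E'
from h import *
T=[]
c,n=hr(.35); a=c-22*n; T.append([*a,150,160]);T.append([*a,68,160])
plan(T)
E
```

```text
t 1.30 tip [-351.9  360.5  231.7] yaw 62.5 F(file) [-0.2  -0.19  0.56] q [ 1.01  0.29 -0.15  1.13  0.    1.43]
[-0.4595, -0.2616, 0.0817] roll -97.5
[-0.4595, -0.2616, 0.1637] roll -97.5
```

The manual's scale: shifts go in shares of 0.5 m and turns go in shares of 180 degrees. Converting my numbers, -0.35 m is -0.7, -0.08 m is -0.16, -70 degrees is -0.3889.

drive_tool(commands=[{"translation": [-0.07,-0.04,0],"roll": -0.0389,"hand": -1},{"translation": [-0.14,-0.08,0],"roll": -0.0778,"hand": -1},{"translation": [-0.21,-0.12,0],"roll": -0.1167,"hand": -1},{"translation": [-0.28,-0.16,0],"roll": -0.1556,"hand": -1},{"translation": [-0.35,-0.2,0],"roll": -0.1944,"hand": -1},{"translation": [-0.42,-0.24,0],"roll": -0.2333,"hand": -1},{"translation": [-0.49,-0.28,0.02],"roll": -0.2722,"hand": -1},{"translation": [-0.56,-0.32,0.04],"roll": -0.3111,"hand": -1},{"translation": [-0.63,-0.36,0.06],"roll": -0.35,"hand": -1},{"translation": [-0.7,-0.4,0.08],"roll": -0.3889,"hand": -1}])

```text
t: 2.13
position: [0.4264, 0.1898, 0.3754]
orientation: [-0.33, 0.944, 0.0, 0.0]
force: [0.9, -0.1, 0.2]
opening: 0.0003
finger_force: 0.0
```

Run:
```python
from h import *
T=[]
c,n=hr(.35); a=c-22*n; T.append([*a,150,160]);T.append([*a,68,160])
plan(T)
```

```text
t 2.13 tip [-156.6   57.9  202.4] yaw 125.0 F(file) [ 0.88 -0.18  0.24] q [ 0.26  0.2  -0.35  1.02  0.   -0.41]
[0.006, -0.1685, 0.0525] roll -35.0
[0.0061, -0.1684, 0.1345] roll -35.0
```

To row units: -0.124 m is -0.248, 0.04 m is 0.08, -27.5 degrees is -0.1528.

drive_tool(commands=[{"translation": [0.01,-0.07,0.02],"roll": -0.0389,"hand": -1},{"translation": [0.02,-0.14,0.04],"roll": -0.0778,"hand": -1},{"translation": [0.03,-0.2,0.06],"roll": -0.1167,"hand": -1},{"translation": [0.04,-0.248,0.08],"roll": -0.1528,"hand": -1},{"translation": [0.04,-0.248,0.08],"roll": -0.1528,"hand": -1},{"translation": [0.04,-0.248,0.08],"roll": -0.1528,"hand": -1}])

```text
t: 2.63
position: [0.4868, 0.0804, 0.3348]
orientation: [-0.541, 0.841, 0.0, -0.0]
force: [-0.3, 0.6, -0.7]
opening: 0.0001
finger_force: 0.0
```

Run:
```python
from h import *
T=[]
c,n=hr(.35); a=c-22*n; T.append([*a,150,160]);T.append([*a,68,160])
plan(T)
```

```text
t 2.63 tip [-103.4  -55.   161.8] yaw 152.0 F(file) [-0.3   0.58 -0.68] q [ 0.02  0.29 -0.36  0.93  0.   -1.13]
[0.0071, -0.0474, 0.0118] roll -8.0
[0.0071, -0.0475, 0.0938] roll -8.0
```

To row units: 0.094 m is 0.188, -0.0475 m is -0.095, -8 degrees is -0.0444.

drive_tool(commands=[{"translation": [0.014,-0.06,0.02],"roll": -0.0222,"hand": -1},{"translation": [0.014,-0.095,0.06],"roll": -0.0444,"hand": -1},{"translation": [0.014,-0.095,0.12],"roll": -0.0444,"hand": -1},{"translation": [0.014,-0.095,0.17],"roll": -0.0444,"hand": -1},{"translation": [0.014,-0.095,0.188],"roll": -0.0444,"hand": -1},{"translation": [0.014,-0.095,0.188],"roll": -0.0444,"hand": -1}])

```text
t: 3.13
position: [0.5258, 0.0565, 0.2399]
orientation: [-0.6, 0.8, 0.001, -0.001]
force: [-1.2, -0.0, 0.4]
opening: -0.0
finger_force: 0.0
```

Run:
```python
from h import *
T=[]
for ph,D in ((.35,14),(.47,14),(.6,14),(.72,14),(.84,14),(.96,14),(1.08,14),(1.2,14),(1.3,14),(1.4,14)):
    c,n=hr(ph); T.append([*(c-D*n),68,180-np.degrees(ph)])
plan(T)
a=robot.capture("top");b=robot.capture("side")
cv2.imwrite("pics/c1.png",np.vstack([cv2.resize(a["frame"][215:365,200:440],(480,300)),cv2.resize(b["frame"][185:335,240:480],(480,300))])[:,:,::-1])
```

```text
t 3.13 tip [-66.4 -81.2  66.9] yaw 160.2 F(file) [-1.17  0.05  0.39] q [-0.03  0.45 -0.39  0.74  0.   -1.32]
[0.0096, -0.0022, -0.0011] roll 0.2
[0.0164, -0.0034, -0.0011] roll 7.1
[0.0239, -0.0039, -0.0011] roll 14.5
[0.0308, -0.0034, -0.0011] roll 21.4
[0.0376, -0.0021, -0.0011] roll 28.3
[0.0442, 0.0, -0.0011] roll 35.2
[0.0505, 0.0029, -0.001] roll 42.0
[0.0564, 0.0065, -0.001] roll 48.9
[0.061, 0.01, -0.001] roll 54.6
[0.0652, 0.014, -0.001] roll 60.4
```

View pics/c1.png

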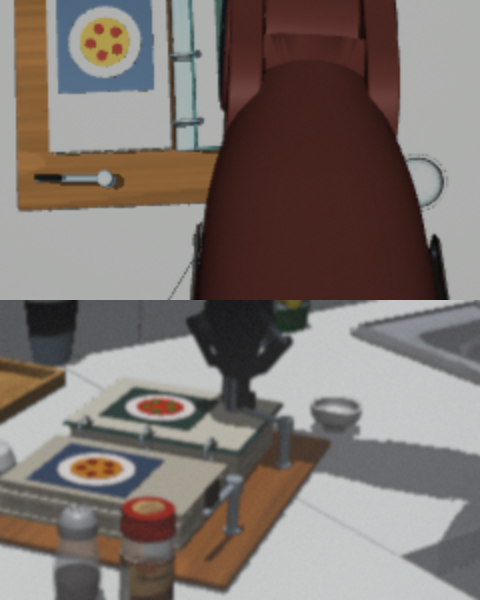

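The side view shows the shut fingers just inside the right tab, around (235,400), above the leaf. The arm hides that area in the top view.

To row units: 0.065 m is 0.13, 0.061 m is 0.122, 60 degrees is 0.3333.

drive_tool(commands=[{"translation": [0.0192,-0.004,-0.002],"roll": 0,"hand": -1},{"translation": [0.0328,-0.0068,-0.002],"roll": 0.0389,"hand": -1},{"translation": [0.048,-0.008,-0.002],"roll": 0.0778,"hand": -1},{"translation": [0.062,-0.0068,-0.002],"roll": 0.1167,"hand": -1},{"translation": [0.0752,-0.004,-0.002],"roll": 0.1556,"hand": -1},{"translation": [0.0884,0,-0.002],"roll": 0.1944,"hand": -1},{"translation": [0.101,0.006,-0.002],"roll": 0.2333,"hand": -1},{"translation": [0.1128,0.013,-0.002],"roll": 0.2722,"hand": -1},{"translation": [0.122,0.02,-0.002],"roll": 0.3028,"hand": -1},{"translation": [0.13,0.028,-0.002],"roll": 0.3333,"hand": -1}])

```text
t: 4.07
position: [0.4959, -0.0036, 0.2443]
orientation: [-0.117, 0.993, -0.0, 0.002]
force: [-0.2, 0.6, -0.1]
opening: -0.0002
finger_force: 0.6
```

Run:
```python
from h import *
T=[]
for ph,D in ((1.4,14),(1.5,14),(1.571,14)):
    c,n=hr(ph); T.append([*(c-D*n),68,180-np.degrees(ph)])
plan(T)
b=robot.capture("side")
cv2.imwrite("pics/c2.png",cv2.resize(b["frame"][185:335,280:480],(640,480))[:,:,::-1])
```

```text
t 4.07 tip [ -98.7 -139.6   71.3] yaw 99.9 F(file) [-0.2   0.66 -0.11] q [-0.15  0.39 -0.48  0.7   0.   -0.39]
[0.0027, 0.0022, 0.0033] roll 0.1
[0.0084, 0.0011, 0.0032] roll 5.8
[0.0124, 0.0007, 0.0032] roll 9.9
```

View pics/c2.png

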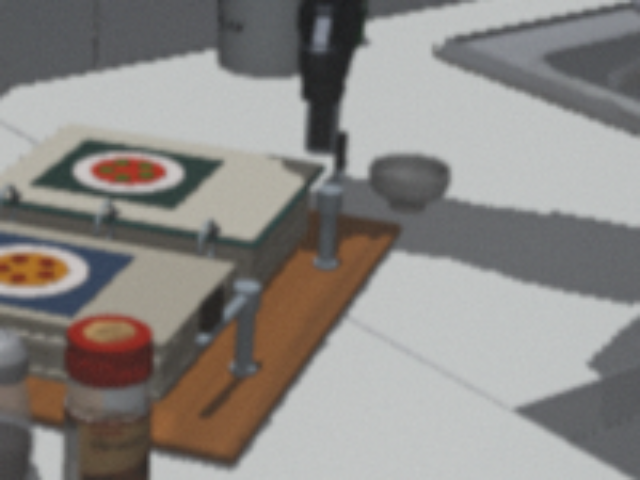

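The tab at (340,150) has followed the finger, so the holder is nearly along the board's front edge. I'll finish the swing.

To row units: 0.0122 m is 0.0244, 0.003 m is 0.006, 10 degrees is 0.0556.

drive_tool(commands=[{"translation": [0.01,0.003,0.006],"roll": 0.0167,"hand": -1},{"translation": [0.017,0.002,0.006],"roll": 0.0333,"hand": -1},{"translation": [0.0244,0.002,0.006],"roll": 0.0556,"hand": -1},{"translation": [0.0244,0.002,0.006],"roll": 0.0556,"hand": -1},{"translation": [0.0244,0.002,0.006],"roll": 0.0556,"hand": -1}])

```text
t: 4.53
position: [0.4837, -0.005, 0.2405]
orientation: [-0.034, 0.999, -0.0, 0.001]
force: [-0.0, -0.3, 0.1]
opening: 0.0001
finger_force: 0.0
```

Run:
```python
from h import *
c,n=hr(1.571)
q=cur()[0]
plan([[*(c-14*n),68,90],[q[0]+12,q[1],q[2]+10,90],[q[0]+15,q[1],110,90],[-60,-200,110,100],[0,-200,110,180],[0,-190,42,180]])
```

```text
t 4.53 tip [-111.2 -140.2   67.5] yaw 90.4 F(file) [-0.05 -0.26  0.13] q [-0.16  0.38 -0.51  0.68 -0.   -0.23]
[-0.0002, -0.0008, -0.0005] roll 0.4
[-0.012, -0.0001, -0.01] roll 0.4
[-0.0151, -0.0001, -0.0425] roll 0.4
[-0.0509, -0.0601, -0.0424] roll -9.6
[-0.1109, -0.0605, -0.0423] roll -89.6
[-0.1109, -0.0505, 0.0257] roll -89.6
```

To row units: -0.111 m is -0.222, -0.05 m is -0.1, -56 degrees is -0.3111.

drive_tool(commands=[{"translation": [-0.024,0,0],"roll": 0,"hand": -1},{"translation": [-0.03,0,-0.04],"roll": 0,"hand": -1},{"translation": [-0.03,0,-0.085],"roll": -0.0389,"hand": -1},{"translation": [-0.05,-0.03,-0.085],"roll": -0.0778,"hand": -1},{"translation": [-0.07,-0.06,-0.085],"roll": -0.1167,"hand": -1},{"translation": [-0.1,-0.09,-0.085],"roll": -0.1556,"hand": -1},{"translation": [-0.13,-0.12,-0.085],"roll": -0.1944,"hand": -1},{"translation": [-0.16,-0.12,-0.085],"roll": -0.2333,"hand": -1},{"translation": [-0.19,-0.12,-0.085],"roll": -0.2722,"hand": -1},{"translation": [-0.222,-0.12,-0.085],"roll": -0.3111,"hand": -1}])

```text
t: 5.37
position: [0.5988, -0.0579, 0.2824]
orientation: [-0.502, 0.865, -0.0, 0.0]
force: [-0.3, 1.0, 0.7]
opening: 0.0002
finger_force: 0.0
```

Run:
```python
from h import *
plan([[0,-200,110,180],[0,-184,42,180]])
a=robot.capture("top")
cv2.imwrite("pics/c3.png",cv2.resize(a["frame"][215:365,230:470],(640,400))[:,:,::-1])
```

```text
t 5.37 tip [   0.2 -200.   109.4] yaw 146.7 F(file) [-0.25  1.06  0.71] q [-0.22  0.52 -0.13  0.92 -0.   -1.27]
[0.0001, 0.0001, -0.0006] roll -33.3
[-0.0132, 0.0089, 0.0674] roll -33.3
```

View pics/c3.png

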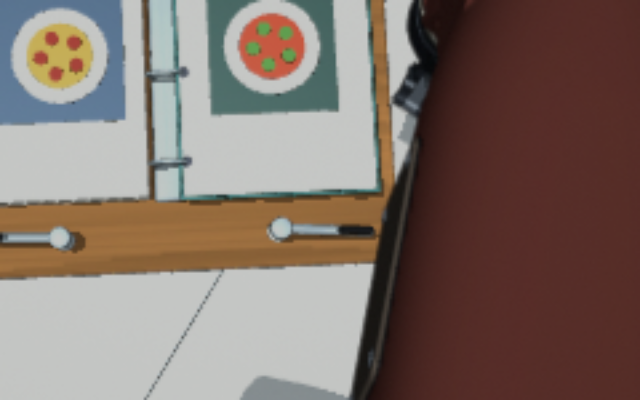

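The right holder now lies along the front edge, pivot (282,228) and tab (355,230), parallel to the board edge. Next I'll lower beside the leaf's fore-edge.

To row units: 0.073 m is 0.146, 0.07 m is 0.14, -33.3 degrees is -0.185.

drive_tool(commands=[{"translation": [0,0,0],"roll": -0.0389,"hand": -1},{"translation": [0,0,0.03],"roll": -0.0778,"hand": -1},{"translation": [-0.026,0.018,0.06],"roll": -0.1167,"hand": -1},{"translation": [-0.026,0.018,0.1],"roll": -0.1556,"hand": -1},{"translation": [-0.026,0.018,0.14],"roll": -0.185,"hand": -1},{"translation": [-0.026,0.018,0.146],"roll": -0.185,"hand": -1},{"translation": [-0.026,0.018,0.146],"roll": -0.185,"hand": -1}])

```text
t: 6.0
position: [0.5961, -0.0416, 0.2082]
orientation: [0.725, -0.689, -0.001, 0.001]
force: [-0.4, 0.7, 0.1]
opening: 0.0002
finger_force: 0.0
```

Run:
```python
from h import *
plan([[0,-176,37,180],[0,-174,37,180]])
```

```text
t 6.00 tip [  -1.9 -183.5   35.2] yaw 179.4 F(file) [-0.33  0.7   0.12] q [-0.19  0.6  -0.22  0.75 -0.   -1.81]
[-0.0075, -0.0019, -0.0018] roll -0.6
[-0.0095, -0.0018, -0.0018] roll -0.6
```

To row units: -0.008 m is -0.016, -0.007 m is -0.014.

drive_tool(commands=[{"translation": [-0.008,0,0],"roll": 0,"hand": -1},{"translation": [-0.012,0,0],"roll": 0,"hand": -1},{"translation": [-0.014,0,0],"roll": 0,"hand": -1},{"translation": [-0.016,0,0],"roll": 0,"hand": -1},{"translation": [-0.016,0,0],"roll": 0,"hand": -1}])

```text
t: 6.42
position: [0.5965, -0.0335, 0.2096]
orientation: [0.725, -0.688, 0.0, -0.0]
force: [0.1, 0.3, -0.2]
opening: -0.0004
finger_force: 0.0
```

Run:
```python
from h import *
plan([])
```

```text
t 6.42 tip [  -0.6 -175.5   36.6] yaw 179.5 F(file) [ 0.14  0.3  -0.22] q [-0.18  0.59 -0.22  0.75  0.   -1.8 ]
```

To row units: -0.002 m is -0.004, -0.001 m is -0.002.

drive_tool(commands=[{"translation": [-0.002,0,0],"roll": 0,"hand": -1},{"translation": [-0.004,0,0],"roll": 0,"hand": -1},{"translation": [-0.004,0,0],"roll": 0,"hand": -1}])

```text
t: 6.67
position: [0.5963, -0.0321, 0.2092]
orientation: [0.725, -0.688, 0.001, 0.0]
force: [0.1, -4.3, 0.9]
opening: -0.0004
finger_force: 1.9
```

To row units: -0.01 m is -0.02, -0.001 m is -0.002.

drive_tool(commands=[{"translation": [-0.002,0,0],"roll": 0,"hand": -1},{"translation": [-0.003,0,0],"roll": 0,"hand": -1},{"translation": [-0.003,0,-0.004],"roll": 0,"hand": -1},{"translation": [-0.003,0,-0.008],"roll": 0,"hand": -1},{"translation": [-0.0032,0,-0.014],"roll": 0,"hand": -1},{"translation": [-0.0036,0,-0.02],"roll": 0,"hand": -1}])

```text
t: 7.17
position: [0.5963, -0.0313, 0.219]
orientation: [0.725, -0.689, 0.001, 0.001]
force: [1.1, -10.7, -0.4]
opening: 0.0
finger_force: 5.2
```

Run:
```python
from h import *
plan([])
b=robot.capture("side")
cv2.imwrite("pics/c4.png",cv2.resize(b["frame"][185:305,240:440],(800,480))[:,:,::-1])
```

```text
t 7.17 tip [  -0.8 -173.9   46. ] yaw 179.4 F(file) [  0.44 -10.77  -0.43] q [-0.17  0.58 -0.22  0.77 -0.   -1.8 ]
```

View pics/c4.png

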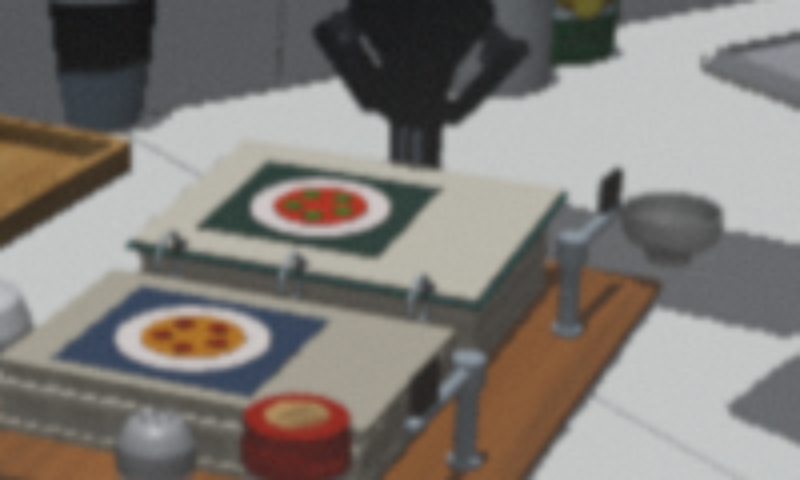

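The near-right leaf corner has risen from px row 238 to 234, about 8 mm. So the leaf is lifting with the finger, and I'll go on along the arc.

```bash
cat >> h.py <<'E'
def arc(a,step,n=10,bias=0.0):
    E=lambda t:165*np.cos(t)+3*np.sin(t); H=lambda t:165*np.sin(t)-3*np.cos(t)
    for i in range(1,n+1):
        t=a+step*i; print("%.3f"%t,[round(-(E(a)-E(t)+bias*i)/1e3,4),0,round(-(H(t)-H(a))/1e3,4)])
E
python3 -c "
from h import *
arc(.057,.026,bias=.1)"
```

```text
0.083 [np.float64(-0.0003), 0, np.float64(-0.0043)]
0.109 [np.float64(-0.0008), 0, np.float64(-0.0086)]
0.135 [np.float64(-0.0013), 0, np.float64(-0.0128)]
0.161 [np.float64(-0.002), 0, np.float64(-0.0171)]
0.187 [np.float64(-0.0027), 0, np.float64(-0.0213)]
0.213 [np.float64(-0.0036), 0, np.float64(-0.0255)]
0.239 [np.float64(-0.0046), 0, np.float64(-0.0297)]
0.265 [np.float64(-0.0057), 0, np.float64(-0.0339)]
0.291 [np.float64(-0.0069), 0, np.float64(-0.0381)]
0.317 [np.float64(-0.0082), 0, np.float64(-0.0422)]
```

To row units: -0.0213 m is -0.0426, -0.0128 m is -0.0256.

drive_tool(commands=[{"translation": [-0.0008,0,-0.0086],"roll": 0,"hand": -1},{"translation": [-0.0016,0,-0.0172],"roll": 0,"hand": -1},{"translation": [-0.0026,0,-0.0256],"roll": 0,"hand": -1},{"translation": [-0.004,0,-0.034],"roll": 0,"hand": -1},{"translation": [-0.0054,0,-0.0426],"roll": 0,"hand": -1}])

```text
t: 7.63
position: [0.5961, -0.0288, 0.2405]
orientation: [0.725, -0.689, 0.001, 0.001]
force: [-0.1, -11.0, 0.5]
opening: 0.0
finger_force: 5.4
```

Run:
```python
from h import *
plan([])
c=robot.capture("side");b=c["frame"]
cv2.imwrite("pics/c5.png",cv2.resize(b[185:305,240:440],(800,480))[:,:,::-1])
# leaf corner predictions vs theta
for th in (.1,.15,.2,.25):
    L=np.array([[-100,-165*np.cos(th),52+165*np.sin(th)],[100,-165*np.cos(th),52+165*np.sin(th)]])/1e3
    print(th,(px(c,RF.apply(L)+[*P[:2],0])-[240,185]).round(1).tolist())
```

```text
t 7.63 tip [  -0.7 -171.4   67.5] yaw 179.4 F(file) [ -0.79 -10.95   0.46] q [-0.17  0.56 -0.19  0.82 -0.   -1.79]
0.1 [[143.9, 44.6], [61.8, 31.8]]
0.15 [[144.0, 41.3], [61.6, 28.6]]
0.2 [[144.0, 38.1], [61.4, 25.5]]
0.25 [[144.0, 34.9], [61.2, 22.5]]
```

View pics/c5.png

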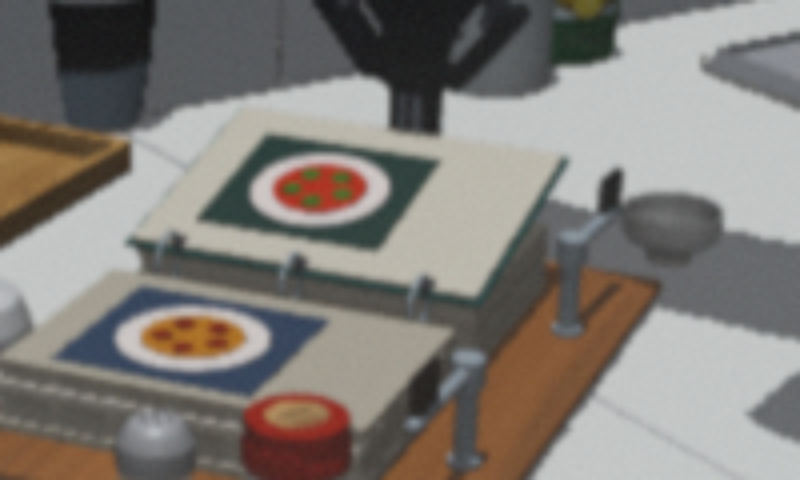

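The corner has reached (567,158), about 0.18 rad, exactly as planned, with an 11 N push. I'll keep following the arc.

```bash
python3 -c "
from h import *
arc(.187,.035);arc(.537,.035)"
```

```text
0.222 [np.float64(-0.0011), 0, np.float64(-0.0057)]
0.257 [np.float64(-0.0023), 0, np.float64(-0.0113)]
0.292 [np.float64(-0.0038), 0, np.float64(-0.0169)]
0.327 [np.float64(-0.0055), 0, np.float64(-0.0224)]
0.362 [np.float64(-0.0073), 0, np.float64(-0.0279)]
0.397 [np.float64(-0.0094), 0, np.float64(-0.0333)]
0.432 [np.float64(-0.0116), 0, np.float64(-0.0386)]
0.467 [np.float64(-0.014), 0, np.float64(-0.0439)]
0.502 [np.float64(-0.0166), 0, np.float64(-0.049)]
0.537 [np.float64(-0.0194), 0, np.float64(-0.0541)]
0.572 [np.float64(-0.003), 0, np.float64(-0.005)]
0.607 [np.float64(-0.0061), 0, np.float64(-0.0098)]
0.642 [np.float64(-0.0094), 0, np.float64(-0.0146)]
0.677 [np.float64(-0.0128), 0, np.float64(-0.0192)]
0.712 [np.float64(-0.0164), 0, np.float64(-0.0237)]
0.747 [np.float64(-0.0202), 0, np.float64(-0.0281)]
0.782 [np.float64(-0.0241), 0, np.float64(-0.0323)]
0.817 [np.float64(-0.0282), 0, np.float64(-0.0364)]
0.852 [np.float64(-0.0324), 0, np.float64(-0.0404)]
0.887 [np.float64(-0.0367), 0, np.float64(-0.0442)]
```

drive_tool(commands=[{"translation": [-0.0022,0,-0.0114],"roll": 0,"hand": -1},{"translation": [-0.0046,0,-0.0226],"roll": 0,"hand": -1},{"translation": [-0.0076,0,-0.0338],"roll": 0,"hand": -1},{"translation": [-0.011,0,-0.0448],"roll": 0,"hand": -1},{"translation": [-0.0146,0,-0.0558],"roll": 0,"hand": -1},{"translation": [-0.0188,0,-0.0666],"roll": 0,"hand": -1},{"translation": [-0.0232,0,-0.0772],"roll": 0,"hand": -1},{"translation": [-0.028,0,-0.0878],"roll": 0,"hand": -1},{"translation": [-0.0332,0,-0.098],"roll": 0,"hand": -1},{"translation": [-0.0388,0,-0.1082],"roll": 0,"hand": -1}])

```text
t: 8.52
position: [0.5949, -0.009, 0.2949]
orientation: [0.725, -0.689, 0.001, 0.001]
force: [-1.8, -8.5, 1.9]
opening: 0.0002
finger_force: 4.2
```

Run:
```python
from h import *
plan([])
```

```text
t 8.52 tip [  -0.7 -151.4  121.9] yaw 179.4 F(file) [-2.33 -8.33  1.86] q [-0.14  0.5  -0.13  0.94 -0.   -1.76]
```

To row units: -0.0442 m is -0.0884, -0.0404 m is -0.0808.

drive_tool(commands=[{"translation": [-0.006,0,-0.01],"roll": 0,"hand": -1},{"translation": [-0.0122,0,-0.0196],"roll": 0,"hand": -1},{"translation": [-0.0188,0,-0.0292],"roll": 0,"hand": -1},{"translation": [-0.0256,0,-0.0384],"roll": 0,"hand": -1},{"translation": [-0.0328,0,-0.0474],"roll": 0,"hand": -1},{"translation": [-0.0404,0,-0.056],"roll": 0,"hand": -1},{"translation": [-0.0482,0,-0.0646],"roll": 0,"hand": -1},{"translation": [-0.0564,0,-0.0728],"roll": 0,"hand": -1},{"translation": [-0.0648,0,-0.0808],"roll": 0,"hand": -1},{"translation": [-0.0734,0,-0.0884],"roll": 0,"hand": -1}])

```text
t: 9.35
position: [0.5929, 0.0285, 0.339]
orientation: [0.725, -0.689, 0.0, 0.0]
force: [-0.7, -3.9, 2.4]
opening: 0.0003
finger_force: 2.0
```

Run:
```python
from h import *
plan([])
c=robot.capture("side");b=c["frame"]
cv2.imwrite("pics/c6.png",cv2.resize(b[105:305,200:440],(720,600))[:,:,::-1])
for th in (.8,.85,.9,.95):
    L=np.array([[-100,-165*np.cos(th),52+165*np.sin(th)],[100,-165*np.cos(th),52+165*np.sin(th)]])/1e3
    print(th,((px(c,RF.apply(L)+[*P[:2],0])-[200,105])*3).round(1).tolist())
arc(.887,.035,20)
```

```text
t 9.35 tip [  -0.5 -113.5  166. ] yaw 179.4 F(file) [-0.98 -3.84  2.43] q [-0.07  0.46 -0.07  1.03 -0.   -1.7 ]
0.8 [[540.1, 259.5], [280.3, 224.6]]
0.85 [[538.0, 254.1], [276.9, 219.3]]
0.9 [[535.8, 249.1], [273.4, 214.3]]
0.95 [[533.4, 244.6], [269.7, 209.9]]
0.922 [np.float64(-0.0045), 0, np.float64(-0.0037)]
0.957 [np.float64(-0.0091), 0, np.float64(-0.0071)]
0.992 [np.float64(-0.0138), 0, np.float64(-0.0105)]
1.027 [np.float64(-0.0186), 0, np.float64(-0.0136)]
1.062 [np.float64(-0.0236), 0, np.float64(-0.0166)]
1.097 [np.float64(-0.0286), 0, np.float64(-0.0194)]
1.132 [np.float64(-0.0337), 0, np.float64(-0.0221)]
1.167 [np.float64(-0.039), 0, np.float64(-0.0245)]
1.202 [np.float64(-0.0443), 0, np.float64(-0.0268)]
1.237 [np.float64(-0.0497), 0, np.float64(-0.0289)]
1.272 [np.float64(-0.0551), 0, np.float64(-0.0308)]
1.307 [np.float64(-0.0606), 0, np.float64(-0.0325)]
1.342 [np.float64(-0.0662), 0, np.float64(-0.034)]
1.377 [np.float64(-0.0718), 0, np.float64(-0.0353)]
1.412 [np.float64(-0.0775), 0, np.float64(-0.0364)]
1.447 [np.float64(-0.0832), 0, np.float64(-0.0374)]
1.482 [np.float64(-0.0889), 0, np.float64(-0.0381)]
1.517 [np.float64(-0.0947), 0, np.float64(-0.0386)]
1.552 [np.float64(-0.1005), 0, np.float64(-0.0389)]
1.587 [np.float64(-0.1062), 0, np.float64(-0.039)]
```

View pics/c6.png

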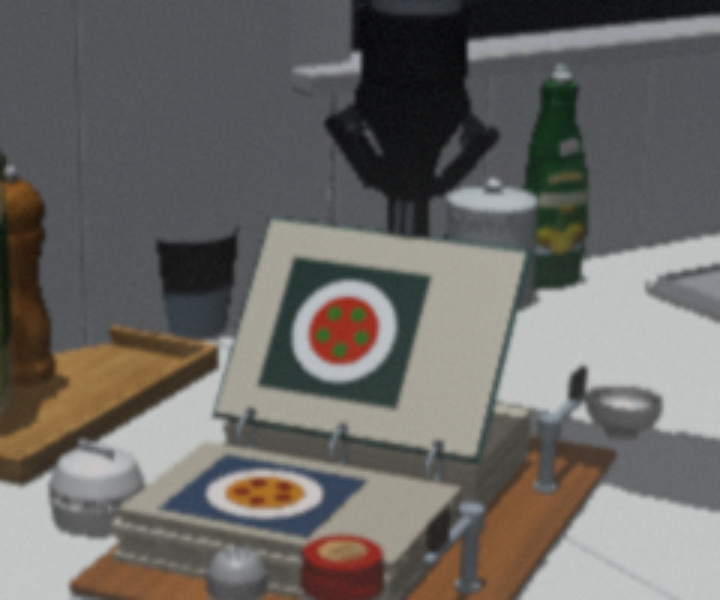

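The leaf stands at about 0.87 rad, its upper corners at (525,250) and (272,220), with the finger behind its edge. I'll go on toward upright.

To row units: -0.0497 m is -0.0994, -0.039 m is -0.078.

drive_tool(commands=[{"translation": [-0.009,0,-0.006],"roll": 0,"hand": -1},{"translation": [-0.0182,0,-0.012],"roll": 0,"hand": -1},{"translation": [-0.0276,0,-0.017],"roll": 0,"hand": -1},{"translation": [-0.0372,0,-0.022],"roll": 0,"hand": -1},{"translation": [-0.0472,0,-0.026],"roll": 0,"hand": -1},{"translation": [-0.0572,0,-0.03],"roll": 0,"hand": -1},{"translation": [-0.0674,0,-0.034],"roll": 0,"hand": -1},{"translation": [-0.078,0,-0.036],"roll": 0,"hand": -1},{"translation": [-0.0886,0,-0.038],"roll": 0,"hand": -1},{"translation": [-0.0994,0,-0.04],"roll": 0,"hand": -1}])

```text
t: 10.23
position: [0.5903, 0.0791, 0.3585]
orientation: [0.725, -0.688, -0.0, 0.0]
force: [1.6, -1.9, 1.6]
opening: -0.0004
finger_force: 0.8
```

To row units: -0.055 m is -0.11, -0.0495 m is -0.099.

drive_tool(commands=[{"translation": [-0.011,0,0],"roll": 0,"hand": -1},{"translation": [-0.022,0,0],"roll": 0,"hand": -1},{"translation": [-0.033,0,0],"roll": 0,"hand": -1},{"translation": [-0.044,0,0],"roll": 0,"hand": -1},{"translation": [-0.055,0,0],"roll": 0,"hand": -1},{"translation": [-0.066,0,0],"roll": 0,"hand": -1},{"translation": [-0.077,0,0],"roll": 0,"hand": -1},{"translation": [-0.088,0,0],"roll": 0,"hand": -1},{"translation": [-0.099,0,0],"roll": 0,"hand": -1},{"translation": [-0.11,0,0],"roll": 0,"hand": -1}])

```text
t: 11.07
position: [0.5874, 0.1339, 0.3585]
orientation: [0.725, -0.688, -0.0, 0.0]
force: [-0.4, -0.2, 0.7]
opening: -0.0
finger_force: 0.6
```

Run:
```python
from h import *
q,yaw,s,R=cur(); plan([])
# push with tip (+y face/bottom corner) on the leaf's under face, contact radius r, finger half width 9
def tgt(t,r=140):
    p=-np.pi+0; y=-r*np.cos(t); z=52+r*np.sin(t)          # centreline
    ny,nz=-np.sin(t),-np.cos(t)                           # underside normal
    return np.array([q[0],y+3*ny-9,z+3*nz])
T=[tgt(t) for t in np.arange(1.62,3.1,.04)]
for t,x in zip(np.arange(1.62,3.1,.04),T): print("%.2f"%t,x.round(1),R.inv().apply(RF.apply(x-q)).round(1))
```

```text
t 11.07 tip [  0.5  -7.9 185.5] yaw 179.5 F(file) [-0.4  -0.2   0.73] q [ 0.1   0.46 -0.02  1.09 -0.   -1.52]
1.62 [  0.5  -5.1 192. ] [-2.7  0.  -6.5]
1.66 [  0.5   0.5 191.7] [-8.3  0.1 -6.3]
1.70 [  0.5   6.1 191.2] [-13.9   0.1  -5.8]
1.74 [  0.5  11.6 190.5] [-19.5   0.2  -5.1]
1.78 [  0.5  17.1 189.6] [-25.    0.2  -4.1]
1.82 [  0.5  22.6 188.4] [-30.5   0.3  -3. ]
1.86 [  0.5  28.1 187. ] [-35.9   0.3  -1.6]
1.90 [  0.5  33.4 185.5] [-41.3   0.4  -0. ]
1.94 [  0.5  38.7 183.6] [-46.6   0.4   1.8]
1.98 [  0.5  44.  181.6] [-51.8   0.5   3.8]
2.02 [  0.5  49.1 179.4] [-56.9   0.5   6. ]
2.06 [  0.5  54.1 177. ] [-62.    0.6   8.5]
2.10 [  0.5  59.1 174.4] [-66.9   0.6  11.1]
2.14 [  0.5  63.9 171.5] [-71.8   0.7  13.9]
2.18 [  0.5  68.6 168.5] [-76.5   0.7  16.9]
2.22 [  0.5  73.2 165.3] [-81.1   0.7  20.1]
2.26 [  0.5  77.7 162. ] [-85.6   0.8  23.5]
2.30 [  0.5  82.  158.4] [-89.9   0.8  27.1]
2.34 [  0.5  86.2 154.7] [-94.1   0.9  30.8]
2.38 [  0.5  90.3 150.8] [-98.1   0.9  34.7]
2.42 [  0.5  94.1 146.7] [-102.     0.9   38.7]
2.46 [  0.5  97.8 142.5] [-105.7    1.    42.9]
2.50 [  0.5 101.4 138.2] [-109.2    1.    47.3]
2.54 [  0.5 104.7 133.7] [-112.6    1.    51.7]
2.58 [  0.5 107.9 129.1] [-115.8    1.    56.4]
2.62 [  0.5 110.9 124.4] [-118.7    1.1   61.1]
2.66 [  0.5 113.7 119.5] [-121.5    1.1   65.9]
2.70 [  0.5 116.3 114.5] [-124.1    1.1   70.9]
2.74 [  0.5 118.7 109.5] [-126.5    1.1   76. ]
2.78 [  0.5 120.9 104.3] [-128.7    1.2   81.1]
2.82 [  0.5 122.9  99.1] [-130.7    1.2   86.3]
2.86 [  0.5 124.7  93.8] [-132.5    1.2   91.7]
2.90 [  0.5 126.2  88.4] [-134.1    1.2   97. ]
2.94 [  0.5 127.6  83. ] [-135.4    1.2  102.5]
2.98 [  0.5 128.7  77.5] [-136.5    1.2  108. ]
3.02 [  0.5 129.6  72. ] [-137.5    1.2  113.5]
3.06 [  0.5 130.3  66.4] [-138.1    1.2  119. ]
```

To row units: -0.0543 m is -0.1086, -0.0492 m is -0.0984.

drive_tool(commands=[{"translation": [-0.011,0,0],"roll": 0,"hand": -1},{"translation": [-0.022,0,0],"roll": 0,"hand": -1},{"translation": [-0.033,0,0],"roll": 0,"hand": -1},{"translation": [-0.044,0,0],"roll": 0,"hand": -1},{"translation": [-0.055,0,0],"roll": 0,"hand": -1},{"translation": [-0.066,0,0],"roll": 0,"hand": -1},{"translation": [-0.077,0,0],"roll": 0,"hand": -1},{"translation": [-0.088,0,0.002],"roll": 0,"hand": -1},{"translation": [-0.0984,0,0.0056],"roll": 0,"hand": -1},{"translation": [-0.1086,0,0.01],"roll": 0,"hand": -1}])

```text
t: 11.9
position: [0.5846, 0.1882, 0.3535]
orientation: [0.725, -0.688, 0.0, -0.0]
force: [0.4, -0.4, 1.7]
opening: 0.0002
finger_force: 0.5
```

To row units: -0.0461 m is -0.0922, -0.0421 m is -0.0842.

drive_tool(commands=[{"translation": [-0.0104,0,0.0046],"roll": 0,"hand": -1},{"translation": [-0.0206,0,0.0096],"roll": 0,"hand": -1},{"translation": [-0.0304,0,0.015],"roll": 0,"hand": -1},{"translation": [-0.04,0,0.0208],"roll": 0,"hand": -1},{"translation": [-0.0494,0,0.027],"roll": 0,"hand": -1},{"translation": [-0.0586,0,0.0336],"roll": 0,"hand": -1},{"translation": [-0.0674,0,0.0406],"roll": 0,"hand": -1},{"translation": [-0.076,0,0.0478],"roll": 0,"hand": -1},{"translation": [-0.0842,0,0.0554],"roll": 0,"hand": -1},{"translation": [-0.0922,0,0.0634],"roll": 0,"hand": -1}])

```text
t: 12.73
position: [0.5822, 0.234, 0.3214]
orientation: [0.725, -0.688, 0.0, 0.0]
force: [0.5, -0.8, -0.2]
opening: -0.0
finger_force: 0.4
```

Run:
```python
from h import *
q,yaw,s,R=cur(); plan([])
c=robot.capture("side");b=c["frame"]
cv2.imwrite("pics/c7.png",cv2.resize(b[105:305,200:440],(720,600))[:,:,::-1])
for th in (2.3,2.4,2.5):
    L=np.array([[-100,-165*np.cos(th),52+165*np.sin(th)],[100,-165*np.cos(th),52+165*np.sin(th)]])/1e3
    print(th,((px(c,RF.apply(L)+[*P[:2],0])-[200,105])*3).round(1).tolist())
```

```text
t 12.73 tip [  1.5  92.4 148.4] yaw 179.5 F(file) [ 0.42 -0.84 -0.19] q [ 0.27  0.54  0.    1.04 -0.   -1.36]
2.3 [[430.2, 349.5], [133.3, 303.5]]
2.4 [[422.7, 373.9], [124.6, 326.2]]
2.5 [[415.8, 399.7], [116.9, 350.2]]
```

View pics/c7.png

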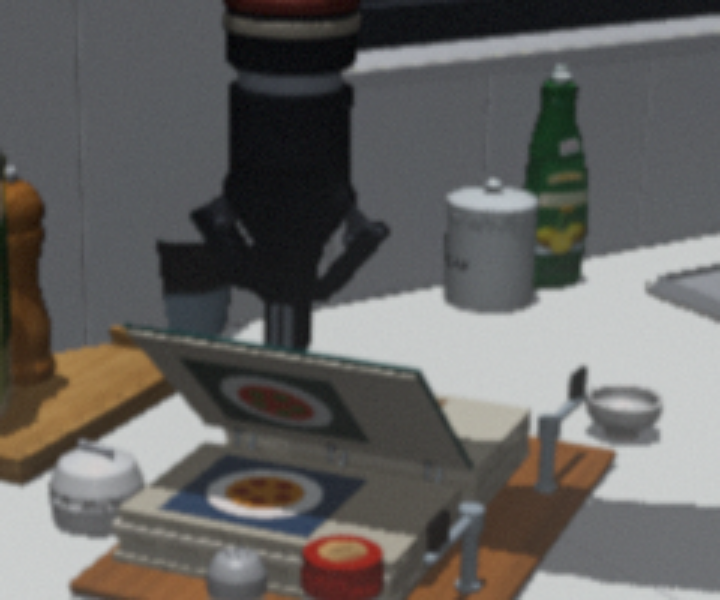

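The leaf is past upright at about 2.40 rad (edge corners at (420,372) and (126,326)), and the fingertip is on its back face. I'll lower it gently onto the left stack.

drive_tool(commands=[{"translation": [-0.0074,0,0.008],"roll": 0,"hand": -1},{"translation": [-0.0148,0,0.0168],"roll": 0,"hand": -1},{"translation": [-0.0216,0,0.0256],"roll": 0,"hand": -1},{"translation": [-0.0282,0,0.0346],"roll": 0,"hand": -1},{"translation": [-0.0344,0,0.044],"roll": 0,"hand": -1},{"translation": [-0.04,0,0.0536],"roll": 0,"hand": -1},{"translation": [-0.0454,0,0.0634],"roll": 0,"hand": -1},{"translation": [-0.0504,0,0.0734],"roll": 0,"hand": -1},{"translation": [-0.055,0,0.0836],"roll": 0,"hand": -1},{"translation": [-0.0592,0,0.094],"roll": 0,"hand": -1}])

```text
t: 13.62
position: [0.5806, 0.2634, 0.2742]
orientation: [0.725, -0.688, -0.0, 0.0]
force: [-0.1, 0.6, 0.3]
opening: 0.0002
finger_force: 0.3
```

To row units: 0.042 m is 0.084, 0.038 m is 0.076.

drive_tool(commands=[{"translation": [-0.0038,0,0.0106],"roll": 0,"hand": -1},{"translation": [-0.0072,0,0.0212],"roll": 0,"hand": -1},{"translation": [-0.01,0,0.032],"roll": 0,"hand": -1},{"translation": [-0.0124,0,0.043],"roll": 0,"hand": -1},{"translation": [-0.0144,0,0.054],"roll": 0,"hand": -1},{"translation": [-0.016,0,0.065],"roll": 0,"hand": -1},{"translation": [-0.017,0,0.076],"roll": 0,"hand": -1},{"translation": [-0.017,0,0.084],"roll": 0,"hand": -1}])

```text
t: 14.28
position: [0.5801, 0.2717, 0.232]
orientation: [0.725, -0.688, -0.0, 0.0]
force: [-0.6, 0.4, 0.1]
opening: -0.0002
finger_force: 0.3
```

Run:
```python
from h import *
plan([])
```

```text
t 14.28 tip [  1.7 130.1  59. ] yaw 179.5 F(file) [-0.61  0.41  0.09] q [ 0.32  0.64 -0.07  0.86  0.   -1.3 ]
```

To row units: 0.0045 m is 0.009, 0.004 m is 0.008.

drive_tool(commands=[{"translation": [0,0,0.004],"roll": 0,"hand": -1},{"translation": [0,0,0.006],"roll": 0,"hand": -1},{"translation": [0,0,0.008],"roll": 0,"hand": -1},{"translation": [0,0,0.009],"roll": 0,"hand": -1},{"translation": [0,0,0.009],"roll": 0,"hand": -1}])

```text
t: 14.7
position: [0.5803, 0.2717, 0.2285]
orientation: [0.725, -0.688, 0.0, -0.0]
force: [-0.1, 0.3, -0.1]
opening: 0.0001
finger_force: 0.0
```

To row units: 0.002 m is 0.004, 0.0015 m is 0.003.

drive_tool(commands=[{"translation": [0,0,0.002],"roll": 0,"hand": -1},{"translation": [0,0,0.003],"roll": 0,"hand": -1},{"translation": [0,0,0.004],"roll": 0,"hand": -1},{"translation": [0,0,0.004],"roll": 0,"hand": -1}])

```text
t: 15.03
position: [0.5803, 0.2717, 0.2282]
orientation: [0.725, -0.688, 0.0, -0.0]
force: [-5.5, -2.3, 16.7]
opening: 0.0001
finger_force: 8.5
```

Run:
```python
from h import *
plan([[0,130,120,180],[-150,141,120,90],[-150,141,68,90]])
```

```text
t 15.03 tip [  2.1 130.1  55.2] yaw 179.5 F(file) [-5.64 -1.97 16.69] q [ 0.32  0.64 -0.07  0.85 -0.   -1.3 ]
[0.0001, 0.002, -0.0648] roll -0.5
[-0.0095, 0.1521, -0.065] roll 89.5
[-0.0095, 0.1522, -0.013] roll 89.5
```

To row units: 0.152 m is 0.304, -0.065 m is -0.13, 63 degrees is 0.35.

drive_tool(commands=[{"translation": [0,0,-0.04],"roll": 0,"hand": -1},{"translation": [0,0,-0.09],"roll": 0.0389,"hand": -1},{"translation": [0,0.02,-0.13],"roll": 0.0778,"hand": -1},{"translation": [0,0.06,-0.13],"roll": 0.1167,"hand": -1},{"translation": [-0.004,0.1,-0.13],"roll": 0.1556,"hand": -1},{"translation": [-0.008,0.15,-0.13],"roll": 0.1944,"hand": -1},{"translation": [-0.012,0.2,-0.13],"roll": 0.2333,"hand": -1},{"translation": [-0.016,0.25,-0.13],"roll": 0.2722,"hand": -1},{"translation": [-0.019,0.304,-0.13],"roll": 0.3111,"hand": -1},{"translation": [-0.019,0.304,-0.13],"roll": 0.35,"hand": -1}])

```text
t: 15.87
position: [0.4235, 0.2729, 0.2911]
orientation: [-0.257, 0.966, -0.0, -0.002]
force: [1.0, 0.3, -0.3]
opening: -0.0001
finger_force: 0.0
```

Run:
```python
from h import *
plan([[-150,141,120,90],[-150,141,68,90]])
c=robot.capture("top");d=robot.capture("side")
cv2.imwrite("pics/c8.png",np.hstack([cv2.resize(c["frame"][170:350,170:410],(400,300)),cv2.resize(d["frame"][185:365,200:440],(400,300))])[:,:,::-1])
```

```text
t 15.87 tip [-155.2  140.8  118.1] yaw 116.2 F(file) [ 0.97  0.27 -0.28] q [ 0.43  0.35 -0.39  0.83  0.   -0.09]
[-0.0047, -0.0021, -0.0019] roll 26.2
[-0.0049, -0.0022, 0.0501] roll 26.2
```

View pics/c8.png

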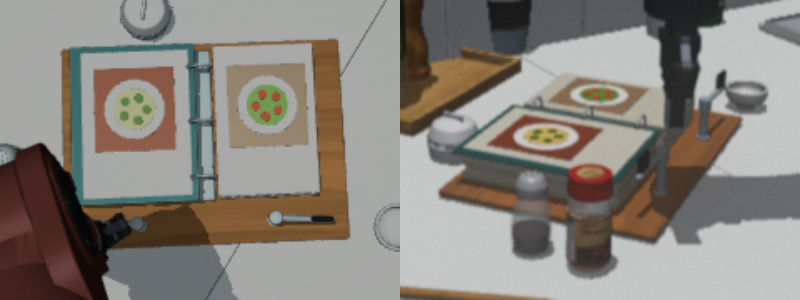

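The leaf lies flat on the left stack, and the right holder is still along the front edge. The finger is in front of the left holder, so I'll descend and swing it in.

To row units: 0.05 m is 0.1, 0.04 m is 0.08, 26 degrees is 0.1444.

drive_tool(commands=[{"translation": [-0.004,-0.002,0],"roll": 0.0389,"hand": -1},{"translation": [-0.008,-0.004,0.02],"roll": 0.0778,"hand": -1},{"translation": [-0.008,-0.004,0.05],"roll": 0.1167,"hand": -1},{"translation": [-0.008,-0.004,0.08],"roll": 0.1444,"hand": -1},{"translation": [-0.008,-0.004,0.1],"roll": 0.1444,"hand": -1},{"translation": [-0.008,-0.004,0.1],"roll": 0.1444,"hand": -1}])

```text
t: 16.47
position: [0.4324, 0.2731, 0.2395]
orientation: [-0.038, 0.999, -0.0, -0.001]
force: [-0.4, -0.9, 0.4]
opening: -0.0001
finger_force: 0.0
```

```bash
cat >> h.py <<'E'
def left(phis,D=14):
    T=[]
    for ph in phis:
        c,n=hr(ph,side=1); T.append([*(c+D*n),69,np.degrees(ph)])
    plan(T)
E
python3 - <<'E'
from h import *
left([1.55,1.44,1.32,1.2,1.08,.96,.84,.72,.6,.48])
E
```

```text
t 16.47 tip [-146.1  140.5   66.5] yaw 90.8 F(file) [-0.41 -0.91  0.36] q [ 0.42  0.42 -0.44  0.71 -0.    0.35]
[-0.0082, 0.0007, -0.0025] roll 2.0
[-0.0145, 0.0017, -0.0025] roll 8.3
[-0.0214, 0.002, -0.0025] roll 15.2
[-0.0283, 0.0014, -0.0025] roll 22.0
[-0.0351, 0.0, -0.0025] roll 28.9
[-0.0417, -0.0021, -0.0026] roll 35.8
[-0.048, -0.0051, -0.0026] roll 42.7
[-0.0538, -0.0087, -0.0026] roll 49.5
[-0.0592, -0.0131, -0.0026] roll 56.4
[-0.064, -0.0181, -0.0026] roll 63.3
```

To row units: -0.064 m is -0.128, -0.048 m is -0.096, 56.4 degrees is 0.3133.

drive_tool(commands=[{"translation": [-0.0164,0.0014,-0.005],"roll": 0.0111,"hand": -1},{"translation": [-0.029,0.0034,-0.005],"roll": 0.0461,"hand": -1},{"translation": [-0.0428,0.004,-0.005],"roll": 0.0844,"hand": -1},{"translation": [-0.0566,0.0028,-0.005],"roll": 0.1222,"hand": -1},{"translation": [-0.07,0,-0.005],"roll": 0.1611,"hand": -1},{"translation": [-0.0834,-0.004,-0.005],"roll": 0.2,"hand": -1},{"translation": [-0.096,-0.01,-0.005],"roll": 0.2372,"hand": -1},{"translation": [-0.108,-0.0174,-0.005],"roll": 0.275,"hand": -1},{"translation": [-0.118,-0.026,-0.005],"roll": 0.3133,"hand": -1},{"translation": [-0.128,-0.036,-0.005],"roll": 0.35,"hand": -1}])

```text
t: 17.3
position: [0.4984, 0.2602, 0.2446]
orientation: [0.492, 0.87, 0.001, 0.0]
force: [-1.0, 1.4, 0.1]
opening: 0.0006
finger_force: 0.6
```

Run:
```python
from h import *
left([.48,.36,.24,.12,.05,0])
```

```text
t 17.30 tip [-80.3 123.8  71.6] yaw 27.5 F(file) [-0.88  1.48  0.14] q [ 0.35  0.5  -0.29  0.78  0.    1.38]
[0.0002, -0.0016, 0.0026] roll -0.0
[-0.0066, -0.0003, 0.0026] roll 6.8
[-0.0135, 0.0002, 0.0026] roll 13.7
[-0.0204, -0.0002, 0.0026] roll 20.6
[-0.0244, -0.0008, 0.0026] roll 24.6
[-0.0272, -0.0014, 0.0026] roll 27.5
```

To row units: -0.027 m is -0.054, -0.0244 m is -0.0488, 27.5 degrees is 0.1528.

drive_tool(commands=[{"translation": [-0.0066,0,0.003],"roll": 0.0189,"hand": -1},{"translation": [-0.0132,0,0.005],"roll": 0.0378,"hand": -1},{"translation": [-0.027,0,0.005],"roll": 0.0761,"hand": -1},{"translation": [-0.0408,0,0.005],"roll": 0.1144,"hand": -1},{"translation": [-0.0488,-0.002,0.005],"roll": 0.1367,"hand": -1},{"translation": [-0.054,-0.002,0.005],"roll": 0.1528,"hand": -1},{"translation": [-0.054,-0.002,0.005],"roll": 0.1528,"hand": -1}])

```text
t: 17.88
position: [0.5111, 0.2368, 0.242]
orientation: [0.684, 0.729, 0.001, -0.001]
force: [-1.6, 6.0, 0.0]
opening: -0.0
finger_force: 2.8
```

Run:
```python
from h import *
left([0])
```

```text
t 17.88 tip [-69.3 100.1  69. ] yaw 0.1 F(file) [-1.2   6.07  0.02] q [ 0.3   0.5  -0.29  0.78  0.    1.81]
[-0.0011, 0.0003, 0.0] roll 0.1
```

The 6 N reaction shows the left holder is at its stop. I'll back off outward, then go up and away.

To row units: 0.17 m is 0.34, -0.15 m is -0.3.

drive_tool(commands=[{"translation": [0.012,0,0],"roll": 0,"hand": -1},{"translation": [0.03,0,0],"roll": 0,"hand": -1},{"translation": [0.03,0,-0.06],"roll": 0,"hand": -1},{"translation": [0.03,0,-0.14],"roll": 0,"hand": -1},{"translation": [0.03,0,-0.22],"roll": 0,"hand": -1},{"translation": [0.09,-0.06,-0.26],"roll": 0,"hand": -1},{"translation": [0.16,-0.12,-0.28],"roll": 0,"hand": -1},{"translation": [0.22,-0.18,-0.3],"roll": 0,"hand": -1},{"translation": [0.28,-0.24,-0.3],"roll": 0,"hand": -1},{"translation": [0.34,-0.3,-0.3],"roll": 0,"hand": -1}])

```text
t: 18.72
position: [0.3594, 0.3894, 0.3927]
orientation: [0.684, 0.729, 0.001, 0.0]
force: [1.4, 0.7, 0.1]
opening: 0.0
finger_force: 0.0
```

To row units: -0.06 m is -0.12, -0.03 m is -0.06.

drive_tool(commands=[{"translation": [0.06,-0.06,0],"roll": 0,"hand": -1},{"translation": [0.12,-0.12,0],"roll": 0,"hand": -1},{"translation": [0.12,-0.12,0],"roll": 0,"hand": -1},{"translation": [0.12,-0.12,0],"roll": 0,"hand": -1}])

```text
t: 19.05
position: [0.2951, 0.4458, 0.3916]
orientation: [0.683, 0.731, 0.0, 0.0]
force: [-0.7, -1.0, -0.4]
opening: -0.0001
finger_force: 0.0
```

Run:
```python
from h import *
plan([])
c=robot.capture("top");d=robot.capture("side")
cv2.imwrite("pics/c9.png",np.vstack([cv2.resize(c["frame"][170:350,150:430],(466,300)),cv2.resize(d["frame"][185:365,180:460],(466,300))])[:,:,::-1])
```

```text
t 19.05 tip [-272.   321.5  218.6] yaw 0.4 F(file) [-0.78 -0.9  -0.43] q [ 0.85  0.32 -0.15  1.1  -0.    2.35]
```

View pics/c9.png

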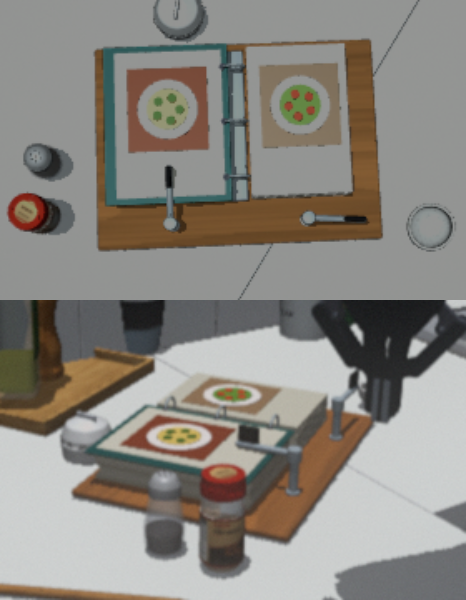

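The top view shows the leaf flat on the left stack. The left holder points straight in, pivot (172,225) and tab (169,177), and the right holder lies along the front edge, (308,218) to (355,219). The loose things are where they were.

```bash
python3 -c "
from h import *
print(robot.hand_in())"
```

```text
the job is handed in; nothing more can be done
None
```

The page is turned and the job handed in at about 19 s: right holder along the front edge, leaf flat on the left stack, left holder pointing straight in over it, nothing else moved; I started the leaf up by pressing the closed fingers on its fore-edge because the moves don't allow tilting.

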